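# Hang the hold-down frame on the twin pins of the board-test fixture and bolt it

### The job

Fit the loose hold-down frame over both guide pins of the board-test fixture, large hole on the thick pin, until it lies flat and fully home on the shuttle plate round the board; feel for the pins gently and never push the frame harder than about 20 N. Then slide the cross bolt fully in over the frame's edge to lock it, let go, and leave the bottle, the fuse box and the relay where they are.

Things in the scene. Friction and masses are not known exactly. Their poses are not given: they have to be found in the camera images.
- frame: Loose aluminium hold-down frame on the bench: plate 90 (x) x 200 (y) x 8 mm, window 62 x 88 mm, about 0.3 kg. Origin: centre of its underside, z up. Through holes on its y axis: 14 mm diameter at y = +72 mm, 10 mm diameter at y = -72 mm. It starts within 70 degrees of yaw 0.
- frame_handle (a point): Centre of the frame's black bridge handle, 40 mm above the frame's origin: a bar along the frame's x over the window, 14 mm wide (y) and 14 mm high, 68 mm free length between its posts. Axes as the frame's. When the frame is home, 62 mm above the bench.
- fixture: Fixed grey test fixture, base plate 172 x 286 x 12 mm (x -104 to +68, y -143 to +143 mm), origin on the underside, z up, yaw within 17 degrees of 0. On it a black shuttle plate 100 x 222 x 10 mm, top 22 mm above the origin, bears a green board 52 x 79 mm, at most 10 mm high, and two fixed upright steel pins 18 mm tall, tips 40 mm above the origin, the ends tapered 2 mm in radius.
- seat (a point): Fixed point of the fixture at its x = 0, y = 0, z = 22 mm, axes as the fixture's: the shuttle's MID position, not where it stands. The shuttle is rigidly clamped off it by d along y, -12 to +12 mm, d not reported: find it by feel. Thick pin, 12 mm diameter, at y = +72 mm + d; thin pin, 8 mm, at y = -72 mm + d, both at x = 0. Frame home: its origin at (0, d, 0) here, axes along these.
- bolt (a joint): Steel cross bolt on the fixture's near side, at fixture y = +60 mm; slides along fixture +x from 0 (out; starts at 0 to 0.004) to 0.022 m (fully in). Its 16 mm wide blade then lies about 14 mm over the seated frame's near edge, 2 mm above it. Friction about 1.5 N; stays where left.
- bolt_knob (a point): Top centre of the bolt's upright black round knob, 14 mm diameter, 22 mm tall, on a thinner 6 mm stem; the flat bolt's top is 28 mm below this point. With the bolt at 0 it lies at fixture x = -102, y = +60, z = 66 mm; moves with the bolt. Axes as the fixture's.
- flux_bottle: Small white bottle with black cap, 27 mm diameter, 62 mm tall, standing upright near the work; origin at its underside. Bystander.
- fuse_box: Cream plastic box 36 x 56 x 18 mm lying on the bench; origin at its underside. Bystander.
- relay: Black cube relay 24 x 34 x 22 mm lying on the bench; origin at its underside. Bystander.

How it is judged:
By the outcome, as a careful person would: the job done as asked, in the order asked, and still so for the second after the job is handed in, with the robot touching nothing.
It also fails if it takes over 58 s, if anything falls off the work surface, if the arm or the gripper's body presses on something with over 40 N, if the wrist force passes 120 N, or if a joint passes its speed limit or range.

### The arm

A 6-joint arm with a two-finger parallel gripper is mounted at the origin on a cart in front of the work surface, level with it; the furniture and walls round the work are solid. World frame = base frame: x ahead of the robot, y to its left, z up, the work surface at z = 0. Lengths are in mm, angles in rad, forces in N, time in s.
With the tool pointing down it reaches from about 350 to 925 mm from the base axis. Payload 6.4 kg.
Tool frame: the origin (TCP) lies on the centre line of the jaws, within the pads' length; the fingertips stand 11 mm ahead of it and the grasp point (between the pads) lies 8 mm behind it; z points along the fingers, y is the line along which they close (so a half turn about z gives the same grasp; the last joint's range is limited). The gripper opens to 94 mm and grips with 3 to 60 N. Pads are 16 mm wide; open, the fingers measure 119 mm over their backs; the gripper's body (75 mm by 177 mm) begins 78 mm behind the grasp point.
Start: joints at [-1.498, 0.245, 1.558, -0, 1.339, -0.174], TCP at [158.801, -630.314, 216.455] pointing down, gripper open.
Joint ranges: [-3.13, 3.13], [-1.02, 2.26], [0.13, 2.54], [-0.95, 4.09], [0.21, 2.88], [-2.74, 2.74]. Speed limits (rad/s): [2.57, 2.57, 3.14, 3.14, 3.14, 3.14].

### API

Orientations are given as a rotation vector (axis times angle).
In Python, from station import ctrl, eyes gives the robot as it stands.
- The arm moves only by the tool jog_arm, never from a script. Its argument "targets" is one flat list of numbers, 7 for each row, row after row: the turn, a rotation vector about the tool's x, y, z in rad, then the shift along the tool's x, y, z in m, then the finger opening in m, from 0 to 0.094. In form: [ax, ay, az, dx, dy, dz, gripper, ax, ay, az, dx, dy, dz, gripper, ...]. A call has 1 to 5 rows; each row is the pose to reach, as a shift and turn from the pose commanded when the call began, along the tool's axes at that moment; what a row does not reach only later rows make up. A row lasts 1/8 s, in which the tool goes at most 62.5 mm and 10.7 degrees, less where a joint would pass 70% of its speed; a pose out of reach is approached as far as the arm can. A call with a gripper value outside its range is refused whole. The fingers move at their own pace and stop on an object; "newtons" is the grip in N (left out, the last holds). Time passes only in rows, so rows that repeat a pose let the fingers close. It gives the time, the measured TCP pose, the force, the opening and the grip force at its end, in the units of the state.
- ctrl.get_state(): the state, without advancing time (a new reading comes with each control period).
- eyes.capture(name): name is "scene" or "top" or "wrist"; returns the picture (480x640x3 uint8, red, green, blue); there is no depth.
- eyes.camera_params(name): a dict with "mtx" (3x3 intrinsics, pixels), "camera_from_world" (4x4, takes a point from world to camera coordinates). Camera axes: x right, y up, looking along -z (the intrinsics and any distortion apply to the point x, -y, -z); pixel columns grow to the right and rows downward; lengths in mm; the calibration is good to about 2 mm. A picture is of the moment at which its call begins: read the wrist's pose just before it. camera_params takes no time and is no camera call; for the wrist camera it gives the pose at the moment of the call.
- ctrl.close_job(): hands the job in; it is judged then, once.
The state is a dict: "time_s": time; "joint_positions": joint angles; "qd": joint speeds; "tau": joint torques, N m; "tool_pos": TCP position; "orientation": TCP orientation; "contact_force": force on the tool from outside, world axes, zero at the start; "wrist_torque": the same for the moment, N m; "gripper_width": opening from 0.0 (shut) to 1.0 (fully open); "grasp_force": force on a finger pad.
Only numpy, scipy, OpenCV 4.12 (cv2) and the standard library are available. Lean on these libraries where they do the work, as an engineer would, in place of code of your own. Each camera call takes 0.05 s, during which the arm holds its last target. There are 200 camera calls.

## Working session

There is one attempt and no reset: what is moved stays moved. The work goes in short steps, Python scripts to look and compute and a tool call to move; the robot and the scene stay as the last step left them, time stands still between calls to the robot, and variables do not carry over. Pictures are saved under pics/ and viewed, at most 10 in all, crops included, and the job is handed in when it is done.

Besides the shell and the picture viewer there is one more tool, called after ">>>" as name(argument=value, ...) on one line, values as JSON. jog_arm: Moves the arm, as the interface text tells. Its arguments: {"type":"object","properties":{"targets":{"type":"array"},"newtons":{"type":"number"}},"required":["targets"]}

```bash
ls; mkdir -p pics; python3 - <<'E'
from station import ctrl, eyes
import cv2,numpy as np
print(ctrl.get_state())
for n in ("scene","top"):
    im=eyes.capture(n); cv2.imwrite(f"pics/{n}0.png",im[...,::-1])
    p=eyes.camera_params(n); print(n,{k:np.round(v,4).tolist() if not isinstance(v,str) else v for k,v in p.items()})
p=eyes.camera_params("wrist");print(p)
E
```

```text
pics
{'time_s': 0.0, 'joint_positions': array([-1.49810938e+00,  2.45757370e-01,  1.55896325e+00, -1.29957489e-05,
        1.33867842e+00, -1.74115734e-01]), 'qd': array([-0.00015565, -0.00012708, -0.0019364 , -0.00148016,  0.00064416,
       -0.00022302]), 'tau': array([-1.41465101e-03, -4.15840995e+01, -3.14606166e+01,  6.83470792e-02,
        3.31715669e-02, -1.52346724e-04]), 'tool_pos': array([ 158.74972431, -629.74493558,  215.40888972]), 'orientation': array([-3.11591152e+00, -3.86476121e-01, -1.23930667e-04]), 'contact_force': array([ 0.05561752, -0.04323809,  0.20900053]), 'wrist_torque': array([ 0.00575268, -0.00089655,  0.00895868]), 'grasp_force': 0.0, 'gripper_width': 1.0029442214664699}
scene {'mtx': [[457.8178, 0.0, 325.195], [0.0, 457.8178, 242.4824], [0.0, 0.0, 1.0]], 'camera_from_world': [[-0.8907, -0.4544, -0.0115, 512.2944], [0.2416, -0.4948, 0.8348, -195.1695], [-0.385, 0.7408, 0.5505, -756.4302], [0.0, 0.0, 0.0, 1.0]]}
top {'mtx': [[545.8955, 0.0, 320.3896], [0.0, 545.8955, 234.7589], [0.0, 0.0, 1.0]], 'camera_from_world': [[0.0059, -0.9999, -0.0144, 27.9128], [0.9853, 0.0034, 0.1706, -562.3513], [-0.1705, -0.0152, 0.9852, -1303.1422], [0.0, 0.0, 0.0, 1.0]]}
{'mtx': array([[340.96374586,   0.        , 322.26482056],
       [  0.        , 340.96374586, 244.55863795],
       [  0.        ,   0.        ,   1.        ]]), 'camera_from_world': array([[ 2.43588572e-01, -9.69876491e-01, -2.04917605e-03,
        -6.48688482e+02],
       [ 9.40425858e-01,  2.36707592e-01, -2.44067042e-01,
         2.56331911e+01],
       [ 2.37199942e-01,  5.75248441e-02,  9.69756196e-01,
        -3.90513982e+02],
       [ 0.00000000e+00,  0.00000000e+00,  0.00000000e+00,
         1.00000000e+00]])}
```

View pics/scene0.png

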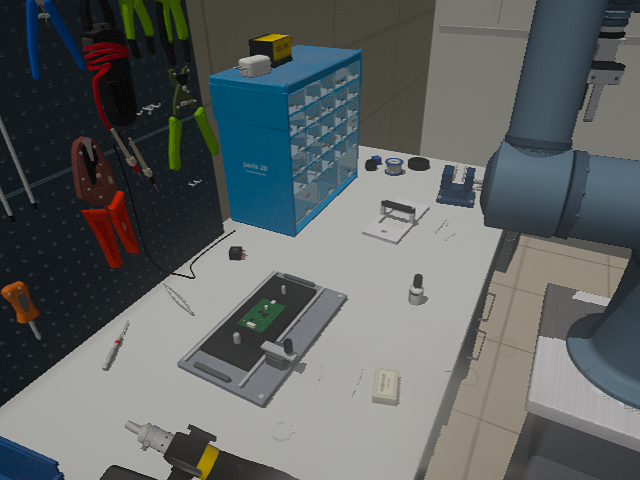

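View pics/top0.png

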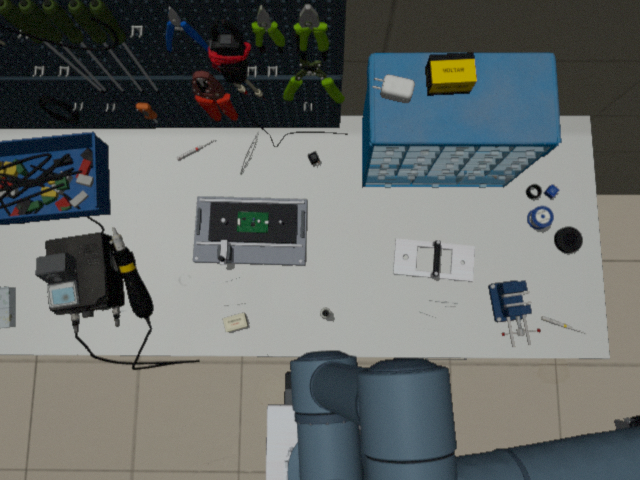

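The scene view shows the fixture in the middle with its knob at about (288,345), and the frame beyond it at (397,220). In the top view the fixture corners are about (197,197), (308,199), (306,265) and (193,263). The frame spans (394–474, 238–281) with its handle at (436,260), the bottle is at (327,314), the fuse box at (235,322) and the relay at (314,158).

```bash
cat > h.py <<'E'
import numpy as np, cv2
from scipy.spatial.transform import Rotation as R
from station import ctrl, eyes
def ray(p,uv):
    "camera centre and unit world directions of pixels uv (n,2)"
    uv=np.atleast_2d(np.array(uv,float)); T=p['camera_from_world']; K=p['mtx']
    d=np.c_[(uv[:,0]-K[0,2])/K[0,0], -(uv[:,1]-K[1,2])/K[1,1], -np.ones(len(uv))]@T[:3,:3]
    return -T[:3,:3].T@T[:3,3], d/np.linalg.norm(d,axis=1,keepdims=True)
def onz(p,uv,z):
    c,d=ray(p,uv); return c+d*((z-c[2])/d[:,2:3])
def proj(p,X):
    q=np.atleast_2d(X)@p['camera_from_world'][:3,:3].T+p['camera_from_world'][:3,3]
    return np.c_[p['mtx'][0,2]+p['mtx'][0,0]*q[:,0]/-q[:,2], p['mtx'][1,2]-p['mtx'][1,1]*q[:,1]/-q[:,2]]
def tri(ps,uvs):
    "meet of rays of several views -> point, residual mm"
    A=np.zeros((3,3));b=np.zeros(3);L=[]
    for p,uv in zip(ps,uvs):
        c,d=ray(p,uv);P=np.eye(3)-np.outer(d[0],d[0]);A+=P;b+=P@c;L.append((P,c))
    X=np.linalg.solve(A,b); return X,[float(np.linalg.norm(P@(X-c))) for P,c in L]
def tool():
    s=ctrl.get_state(); return s['tool_pos'],R.from_rotvec(s['orientation'])
def go(pos,yaw=None):
    "shift in tool axes (m) and turn to reach TCP pos, tool down with tool x at world angle yaw"
    t,Q=tool(); G=Q if yaw is None else R.from_euler('z',yaw)*R.from_euler('x',np.pi)
    return (Q.inv()*G).as_rotvec().round(4), (Q.inv().apply(np.array(pos)-t)/1000).round(4)
E
python3 - <<'E'
from h import *
p=eyes.camera_params('top')
print('fix',onz(p,[(197,197),(308,199),(306,265),(193,263)],12).round(0))
print('frame',onz(p,[(436,260)],45).round(0),onz(p,[(396,239),(474,245),(472,281),(394,275),(406,257),(462,262)],8).round(0))
print('bottle',onz(p,[(327,314)],60).round(0),'knob',onz(p,[(223,245)],66).round(0))
t,Q=tool();w=eyes.camera_params('wrist')['camera_from_world']
print(Q.as_matrix().round(3)); C=-w[:3,:3].T@w[:3,3]
print('cam in tool',Q.inv().apply(C-t).round(1),(Q.as_matrix().T@w[:3,:3].T).round(3))
E
```

```text
fix [[666. 350.  12.]
 [662.  64.  12.]
 [491.  67.  12.]
 [495. 353.  12.]]
frame [[ 501. -254.   45.]] [[ 559. -161.    8.]
 [ 544. -358.    8.]
 [ 453. -349.    8.]
 [ 467. -155.    8.]
 [ 513. -186.    8.]
 [ 501. -326.    8.]]
bottle [[368.  13.  60.]] knob [[533. 268.  66.]]
[[ 0.97   0.244 -0.   ]
 [ 0.244 -0.97   0.002]
 [ 0.    -0.002 -1.   ]]
cam in tool [  69.9   -0.2 -168.1] [[-0.001  0.97   0.244]
 [ 1.     0.001  0.001]
 [ 0.     0.244 -0.97 ]]
```

```bash
python3 - <<'E'
from h import *
print(go((480,-256,190),-0.07))
E
```

```text
(array([-0.0017, -0.    ,  0.3167]), array([ 0.4028, -0.284 ,  0.0261]))
```

>>> jog_arm(targets=[0,0,0.16,0.2,-0.142,0.013,0.094,0,0,0.317,0.403,-0.284,0.026,0.094,0,0,0.317,0.403,-0.284,0.026,0.094,0,0,0.317,0.403,-0.284,0.026,0.094,0,0,0.317,0.403,-0.284,0.026,0.094])

```text
time_s: 0.72
tool_pos: [363.0, -391.7, 199.6]
orientation: [-3.139, 0.111, 0.0]
contact_force: [0.3, -0.8, 0.4]
gripper_width: 0.999
grasp_force: 0.0
```

```bash
python3 - <<'E'
from h import *
print(go((480,-256,190),-0.07))
E
```

```text
(array([-0.0003,  0.0001, -0.0005]), array([ 0.1071, -0.1436,  0.0096]))
```

>>> jog_arm(targets=[0,0,0,0.1,-0.13,0.01,0.094,0,0,0,0.1,-0.13,0.01,0.094,0,0,0,0.1,-0.13,0.01,0.094,0,0,0,0.1,-0.13,0.01,0.094])

```text
time_s: 1.23
tool_pos: [471.9, -268.8, 189.3]
orientation: [-3.139, 0.104, 0.002]
contact_force: [-0.8, -0.3, -0.2]
gripper_width: 1.0
grasp_force: 0.0
```

```bash
python3 - <<'E'
from h import *
import pickle
p=eyes.camera_params('wrist');t,Q=tool()
im=eyes.capture('wrist');cv2.imwrite('pics/w1.png',im[...,::-1]);pickle.dump((p,t,Q.as_matrix()),open('pics/w1.pkl','wb'));print(t,ctrl.get_state()['qd'].round(3))
E
```

```text
[ 471.86549352 -268.78569879  189.3006055 ] [-0.041 -0.005 -0.003 -0.006 -0.001 -0.   ]
```

View pics/w1.png

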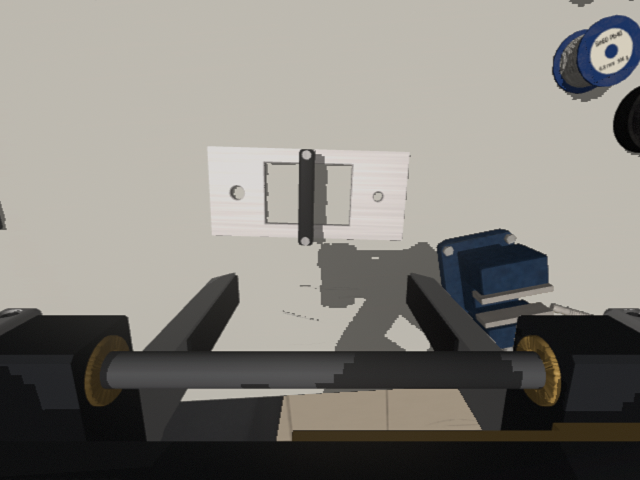

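Wrist view 1 shows the frame clearly. The large hole is at (237,192), the small one at (378,197), and the handle bar runs (306,152)–(306,243). Next is a second view with a baseline.

>>> jog_arm(targets=[0,0,0,-0.02,-0.06,0.04,0.094,0,0,0,-0.03,-0.07,0.08,0.094,0,0,0,-0.03,-0.07,0.08,0.094,0,0,0,-0.03,-0.07,0.08,0.094])

```text
time_s: 1.78
tool_pos: [447.1, -201.2, 111.9]
orientation: [3.138, -0.113, 0.004]
contact_force: [0.4, 0.5, 1.1]
gripper_width: 1.004
grasp_force: 0.0
```

```bash
cat >> h.py <<'E'
import pickle
def shot(n):
    p=eyes.camera_params('wrist');t,Q=tool();im=eyes.capture('wrist');cv2.imwrite(f'pics/{n}.png',im[...,::-1])
    pickle.dump((p,t,Q.as_matrix()),open(f'pics/{n}.pkl','wb'));return im,p
def load(n): return cv2.imread(f'pics/{n}.png')[...,::-1],pickle.load(open(f'pics/{n}.pkl','rb'))[0]
E
python3 - <<'E'
from h import *
im,p=shot('w2'); print(tool()[0])
for n in ('w1','w2'):
    im,p=load(n); g=im.max(2).astype(int)
    m=((g<60)*255).astype(np.uint8); 
    cs,_=cv2.findContours(m[:300],cv2.RETR_EXTERNAL,cv2.CHAIN_APPROX_NONE)
    for c in cs:
        if cv2.contourArea(c)>300: print(n,'dark',cv2.minAreaRect(c),cv2.contourArea(c))
    e=cv2.cvtColor(im,cv2.COLOR_RGB2GRAY); print(n,'grey levels',e[197,215:240:3] if n=='w1' else '')
    m=((g>205)*255).astype(np.uint8)
    cs,h=cv2.findContours(m,cv2.RETR_CCOMP,cv2.CHAIN_APPROX_NONE)
    for c in cs:
        if cv2.contourArea(c)>60: print(n,'bright',cv2.minAreaRect(c),cv2.contourArea(c))
E
```

```text
[ 447.610326   -201.53939558  112.48207065]
w1 dark ((418.0, 287.0), (24.0, 24.0), 90.0) 326.5
w1 dark ((502.15386962890625, 267.7692565917969), (50.20573043823242, 89.03672790527344), 78.69007110595703) 1992.5
w1 dark ((463.0749206542969, 246.7524871826172), (37.008277893066406, 85.67733764648438), 46.909156799316406) 357.0
w1 dark ((305.6651306152344, 196.89920043945312), (14.902947425842285, 94.0210952758789), 1.3322198390960693) 1050.0
w1 dark ((626.0, 119.5), (65.0, 26.0), 90.0) 1240.5
w1 dark ((574.29736328125, 80.6192398071289), (37.22471237182617, 31.263261795043945), 52.8152961730957) 341.5
w1 grey levels [214 214 214 215 214 206  99 182 186]
w1 bright ((360.6363220214844, 194.36441040039062), (92.39926147460938, 87.99847412109375), 2.009553909301758) 5150.0
w1 bright ((377.7500305175781, 196.25001525878906), (12.727920532226562, 13.435027122497559), 45.0) 138.5
w1 bright ((251.72557067871094, 191.3301544189453), (92.01903533935547, 88.46174621582031), 1.6846843957901) 5403.0
w1 bright ((236.50003051757812, 192.00001525878906), (17.677669525146484, 16.26345443725586), 45.0) 
[... 890 characters left out ...]
 ((474.5, 198.0), (66.99998474121094, 5.999999046325684), -0.0) 202.5
w2 bright ((477.86920166015625, 160.15875244140625), (64.2457504272461, 8.560050010681152), 3.468229293823242) 220.0
w2 bright ((469.0, 144.5), (5.0, 44.0), 90.0) 108.5
w2 bright ((483.45709228515625, 135.40272521972656), (69.0645980834961, 3.6149518489837646), 2.726310968399048) 100.0
w2 bright ((450.7591247558594, 118.22830200195312), (79.33162689208984, 18.411489486694336), 4.2678937911987305) 850.0
w2 bright ((318.41424560546875, 162.94378662109375), (125.4051513671875, 118.23294067382812), 1.2453643083572388) 9387.0
w2 bright ((293.7500305175781, 164.75001525878906), (23.33452033996582, 22.62741470336914), 45.0) 410.5
```

View pics/w2.png

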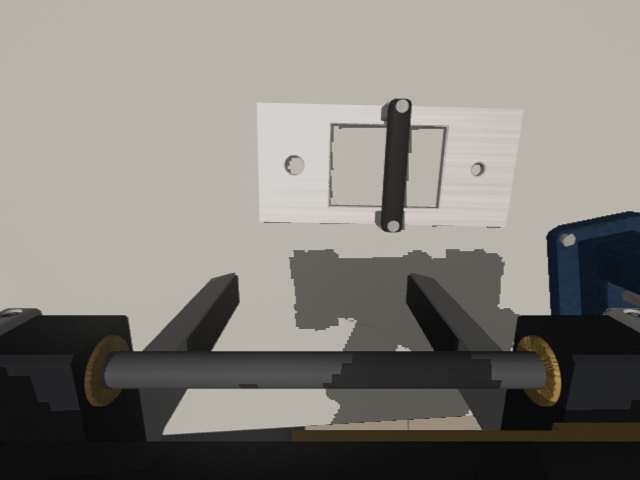

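View 2: the handle end screws are at (402,106) and (393,226), and the holes at (294,165) and (477,170).

```bash
python3 - <<'E'
from h import *
ims={}
P=[]
for n in ('w1','w2'):
    im,p=load(n);P.append(p)
def dot(n,u,v,r=9):
    im,_=load(n); g=im.min(2)[v-r:v+r+1,u-r:u+r+1].astype(float); m=g>110
    k,l,s,c=cv2.connectedComponentsWithStats(m.astype(np.uint8)); i=min(range(1,k),key=lambda i:np.hypot(*(c[i]-r)) if s[i,4]>15 else 99)
    return c[i]+[u-r,v-r],s[i,4]
a=[dot('w1',307,155,7),dot('w1',305,241,7)];b=[dot('w2',402,106),dot('w2',393,226)];print(a,b)
for i in range(2):
    print('screw',tri(P,[a[i][0],b[i][0]]))
for nm,u,v in (('big',(236.5,192),(294,164.6)),('small',(377.7,196.3),(477.3,169.5))):
    print(nm,tri(P,[u,v]), onz(P[0],u,8),onz(P[1],v,8))
E
```

```text
[(array([306.01449275, 154.33333333]), np.int32(69)), (array([304.87931034, 243.74137931]), np.int32(116))] [(array([402.23033708, 103.65168539]), np.int32(178)), (array([393.18579235, 229.17486339]), np.int32(183))]
screw (array([ 546.39049286, -259.1146749 ,   50.34076911]), [0.4195551952025971, 0.41955519520271106])
screw (array([ 465.92282721, -251.81376252,   48.79449841]), [0.22619385519109944, 0.22619385519114793])
big (array([ 514.28028208, -184.11142139,    8.80100645]), [0.1598804199951959, 0.15988041999521393]) [[ 514.36580043 -183.84614708    8.        ]] [[ 514.12512507 -184.10686757    8.        ]]
small (array([ 500.0420793 , -327.43654995,    5.72875799]), [0.13612265629620987, 0.1361226562962577]) [[ 500.44501502 -327.05852545    8.        ]] [[ 500.04503628 -326.46485891    8.        ]]
```

```bash
python3 - <<'E'
from h import *
print(go((506.8,-255.5,60),-0.098),go((506.8,-255.5,31.5),-0.098))
E
```

```text
(array([ 0.0026, -0.0038,  0.0262]), array([0.0627, 0.0494, 0.0528])) (array([ 0.0026, -0.0038,  0.0262]), array([0.0626, 0.0494, 0.0813]))
```

>>> jog_arm(targets=[0,0,0.028,0.045,0.035,0.02,0.094,0,0,0.028,0.0627,0.0494,0.05,0.094,0,0,0.028,0.0627,0.0494,0.05,0.094])

```text
time_s: 2.2
tool_pos: [505.6, -254.4, 59.6]
orientation: [-3.137, 0.157, 0.002]
contact_force: [0.4, 0.3, -1.1]
gripper_width: 1.0
grasp_force: 0.0
```

```bash
python3 - <<'E'
from h import *
print(tool()[0],go((506.8,-255.5,31.5),-0.098)); im,p=shot('w3')
X=tri([load(n)[1] for n in('w1','w2')],[(236.5,192),(294,164.6)])[0]
print(proj(p,[(514.2,-184,8),(500.2,-327,8)]))
g=im.max(2);cs,h=cv2.findContours(((g>205)*255).astype(np.uint8),cv2.RETR_CCOMP,cv2.CHAIN_APPROX_NONE)
for c in cs:
    r=cv2.minAreaRect(c)
    if 150<cv2.contourArea(c)<1200 and max(r[1])<45:print(r)
E
```

```text
[ 505.55965933 -254.42925484   59.60007726] (array([-0.0006,  0.0011, -0.0018]), array([0.0014, 0.001 , 0.0281]))
[[217.23273163 263.1376311 ]
 [430.49822345 262.56532013]]
((198.0, 273.0), (6.0, 42.0), 90.0)
```

>>> jog_arm(targets=[0,0,0,0.001,0.001,0.028,0.094,0,0,0,0.001,0.001,0.028,0.01,0,0,0,0.001,0.001,0.028,0.01,0,0,0,0.001,0.001,0.028,0.01,0,0,0,0.001,0.001,0.028,0.01], newtons=35)

```text
time_s: 2.88
tool_pos: [506.4, -254.1, 33.0]
orientation: [3.137, -0.154, 0.002]
contact_force: [0.3, 1.0, 0.7]
gripper_width: 0.611
grasp_force: 0.0
```

>>> jog_arm(targets=[0,0,0,0,0,0,0.01,0,0,0,0,0,0,0.01,0,0,0,0,0,0,0.01,0,0,0,0,0,0,0.01,0,0,0,0,0,0,0.01])

```text
time_s: 3.5
tool_pos: [506.0, -253.9, 31.9]
orientation: [3.138, -0.154, -0.0]
contact_force: [0.3, -1.1, -0.7]
gripper_width: 0.144
grasp_force: 35.0
```

>>> jog_arm(targets=[0,0,0,0,0,0,0.01,0,0,0,0,0,0,0.01])

```text
time_s: 3.75
tool_pos: [506.0, -253.9, 31.9]
orientation: [3.138, -0.154, -0.0]
contact_force: [-0.6, -1.7, -0.8]
gripper_width: 0.147
grasp_force: 35.0
```

>>> jog_arm(targets=[0,0,0,0,0,-0.04,0.01,0,0,0,0,0,-0.1,0.01,0,0,0,-0.015,-0.05,-0.13,0.01,0,0,-0.04,-0.025,-0.1,-0.15,0.01,0,0,-0.088,-0.04,-0.15,-0.17,0.01])

```text
time_s: 4.38
tool_pos: [480.1, -98.8, 202.2]
orientation: [-3.141, 0.015, 0.001]
contact_force: [-0.3, 0.1, -2.5]
gripper_width: 0.145
grasp_force: 35.0
```

```bash
python3 - <<'E'
from h import *
print(tool()[0],go((470,190,200),-0.01),ctrl.get_state()['grasp_force'])
E
```

```text
[480.09156184 -98.77716124 202.1594475 ] (array([-0.001 ,  0.0007,  0.0007]), array([-0.0128, -0.2887,  0.0025])) 34.998403787612915
```

>>> jog_arm(targets=[0,0,0,-0.008,-0.06,0,0.01,0,0,0,-0.01,-0.12,0,0.01,0,0,0,-0.01,-0.18,0,0.01,0,0,0,-0.01,-0.24,0,0.01,0,0,0,-0.01,-0.24,0,0.01])

```text
time_s: 5.0
tool_pos: [471.9, 143.0, 201.2]
orientation: [-3.141, 0.006, 0.003]
contact_force: [-0.5, -0.5, -2.4]
gripper_width: 0.143
grasp_force: 35.0
```

```bash
python3 - <<'E'
from h import *
shot('w4');print(tool()[0])
E
```

```text
[472.29165    141.17298111 201.21674661]
```

>>> jog_arm(targets=[0,0,0,0,-0.06,0,0.01,0,0,0,0,-0.1,0,0.01,0,0,0,0,-0.1,0,0.01])

```text
time_s: 5.42
tool_pos: [474.1, 240.0, 201.4]
orientation: [3.141, -0.014, -0.002]
contact_force: [0.6, -0.4, -2.0]
gripper_width: 0.143
grasp_force: 35.0
```

```bash
python3 - <<'E'
from h import *
shot('w5');print(tool()[0])
a=load('w4')[0];b=load('w5')[0]
cv2.imwrite('pics/w45.png',cv2.resize(np.vstack([a[:260],b[:260]])[...,::-1],None,fx=1.15,fy=1.15))
E
```

```text
[474.20161333 238.88482164 201.37675857]
```

View pics/w45.png

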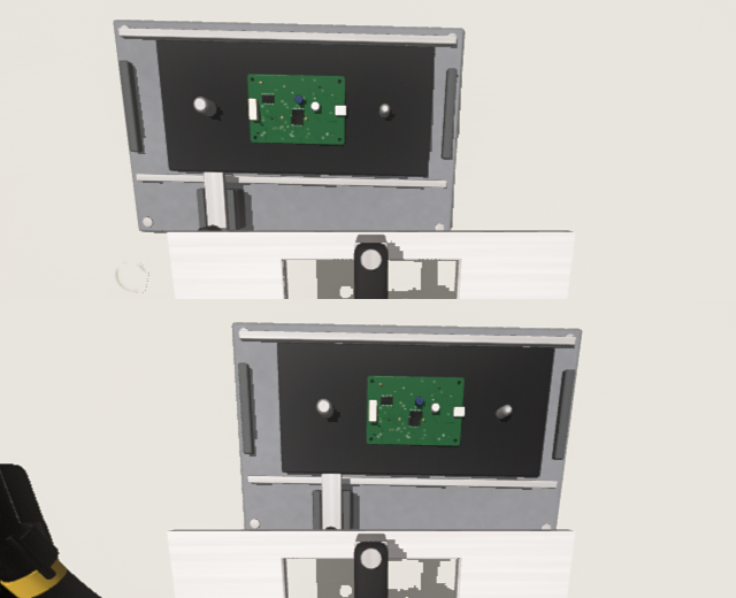

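The combined picture shows both pins in each view. In the w4 picture the thick pin is at about (175,90) and the thin one at (335,94). In w5 they are at (281,94) and (440,96). The carried frame hangs in front, with its near screw at (322,225). I'll zoom in on the tips.

```bash
python3 - <<'E'
from h import *
T=[]
for n,pts in (('w4',[(175,90),(335,95)]),('w5',[(281,94),(439,97)])):
    im,_=load(n)
    for u,v in pts: T.append(cv2.resize(im[v-15:v+16,u-15:u+16],(310,310),interpolation=cv2.INTER_NEAREST))
im=np.vstack([np.hstack(T[:2]),np.hstack(T[2:])])[...,::-1]
cv2.imwrite('pics/z.png',cv2.resize(im,(600,600),interpolation=cv2.INTER_NEAREST))
E
```

```text
(no output)
```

View pics/z.png

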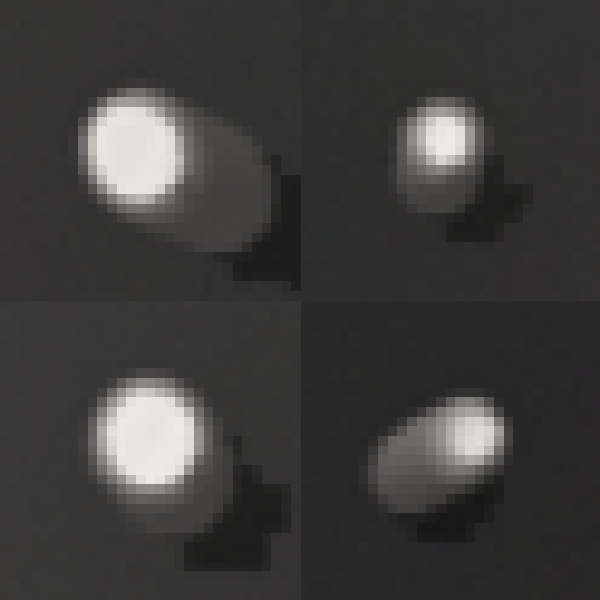

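The zoom shows bright tip discs in all four tiles, at about (133,148), (443,137), (150,437) and (473,437). These thresholds are clean to segment.

```bash
python3 - <<'E'
from h import *
P=[load(n)[1] for n in('w4','w5')];U=[]
for n,pts in (('w4',[(175,90),(335,95)]),('w5',[(281,94),(439,97)])):
    im,_=load(n);r=[]
    for u,v in pts:
        g=im.min(2)[v-15:v+16,u-15:u+16]; k,l,s,c=cv2.connectedComponentsWithStats((g>170).astype(np.uint8)); i=1+s[1:,4].argmax(); r.append(c[i]+[u-15,v-15])
    U.append(r)
print(U)
tip=[]
for i in range(2):
    X,res=tri(P,[U[0][i],U[1][i]]);q=[onz(p,u[i],40)[0].round(1) for p,u in zip(P,U)];print('tip',X.round(1),np.round(res,2),q);tip.append(np.mean(q,axis=0))
d=tip[0]-tip[1];print('len',np.hypot(*d[:2]),'yaw',np.arctan2(-d[0],d[1]),'mid',(tip[0]+tip[1])/2)
# fixture base corners, z=12 and y-edges, for d
for n in('w4','w5'):
    im,p=load(n);hsv=cv2.cvtColor(im,cv2.COLOR_RGB2HSV)
    m=(((hsv[...,2]<185))*255).astype(np.uint8);m[200:]=0
    cs,_=cv2.findContours(m,cv2.RETR_EXTERNAL,cv2.CHAIN_APPROX_NONE);c=max(cs,key=cv2.contourArea)[:,0]
    s=c.sum(1);t=c[:,0]-c[:,1]
    print(n,'far corners',onz(p,[c[s.argmin()],c[t.argmax()]],12).round(1))
# frame-in-hand: handle near screw etc.
t,Q=tool();print(t,Q.as_rotvec())
for n in('w4','w5'):
    im,p=load(n);g=im.min(2)[:,:];k,l,s,c=cv2.connectedComponentsWithStats(((g[210:245,305:340])>120).astype(np.uint8))
    print([(c[i]+[305,210],s[i,4]) for i in range(1,k) if s[i,4]>60])
E
```

```text
[[array([173.29577465,  90.18309859]), array([334.25,  93.75])], [array([280.97402597,  92.55844156]), array([441.35294118,  95.47058824])]]
tip [601.4 275.9  40.1] [0.07 0.07] [array([601.4, 275.9,  40. ]), array([601.5, 275.9,  40. ])]
tip [597.8 132.1  40. ] [0.01 0.01] [array([597.8, 132.1,  40. ]), array([597.7, 132.1,  40. ])]
len 143.84759295865885 yaw -0.025724504905910765 mid [599.6 204.   40. ]
w4 far corners [[668.5 349.1  12. ]
 [660.6  67.5  12. ]]
w5 far corners [[668.6 349.8  12. ]
 [661.   68.2  12. ]]
[474.20161333 238.88482164 201.37675857] [ 3.14066408e+00 -1.58982494e-02 -2.06814415e-03]
[(array([306.98550725, 216.        ]), np.int32(69)), (array([322.18326693, 225.25896414]), np.int32(251))]
[(array([306.95714286, 216.14285714]), np.int32(70)), (array([322.22709163, 225.2749004 ]), np.int32(251))]
```

```bash
python3 - <<'E'
from h import *
im,p=load('w5');p0,t,Qm=pickle.load(open('pics/w5.pkl','rb'));Q=R.from_matrix(Qm)
f=lambda x,y,z:t+Q.apply((x,y,z))
for z in(24,32): print(proj(p,[f(0,-72,z),f(0,72,z),f(45,-100,z),f(45,100,z)]).round(1))
cv2.imwrite('pics/z2.png',cv2.resize(im[195:345,120:520],(800,300))[...,::-1])
E
```

```text
[[201.9 279.5]
 [443.3 279.4]
 [145.3 204.2]
 [499.8 204. ]]
[[206.3 275.1]
 [438.8 274.9]
 [152.2 202.5]
 [492.9 202.2]]
```

View pics/z2.png

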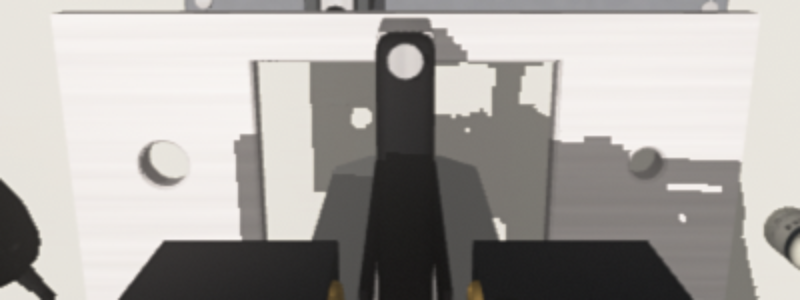

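Hole centres in hand are at about (201.5,276) and (443,276).

```bash
python3 - <<'E'
from h import *
p,t,Qm=pickle.load(open('pics/w5.pkl','rb'));Q=R.from_matrix(Qm)
h=onz(p,[(201.5,276),(443,276)],t[2]-24);L=Q.inv().apply(h-t);print(L.round(2))
o=L.mean(0)[:2];c,s=np.cos(-.0257),np.sin(-.0257)
tcp=np.array([599.6,204.0])-np.array([[c,-s],[s,c]])@[o[0],-o[1]];print(tcp,go((*tcp,100),-.0257))
E
```

```text
[[  2.24 -72.02  23.98]
 [  2.13  71.65  24.02]]
[597.41404017 203.87056677] (array([0.0009, 0.0013, 0.0156]), array([0.1237, 0.0337, 0.1012]))
```

>>> jog_arm(targets=[0,0,0.0157,0.06,0.016,0,0.01,0,0,0.0157,0.1237,0.0337,0.02,0.01,0,0,0.0157,0.1237,0.0337,0.07,0.01,0,0,0.0157,0.1237,0.0337,0.11,0.01,0,0,0.0157,0.1237,0.0337,0.11,0.01])

```text
time_s: 6.1
tool_pos: [594.7, 201.8, 87.6]
orientation: [3.139, -0.045, -0.015]
contact_force: [-1.2, 0.6, -3.2]
gripper_width: 0.14
grasp_force: 35.0
```

>>> jog_arm(targets=[0,0,0,0,0,0,0.01,0,0,0,0,0,0,0.01])

```text
time_s: 6.35
tool_pos: [599.5, 204.4, 95.0]
orientation: [-3.141, 0.041, -0.007]
contact_force: [0.1, -0.6, -2.6]
gripper_width: 0.147
grasp_force: 35.0
```

```bash
python3 - <<'E'
from h import *
print(tool()[0],go((597.4,203.9,78),-.0257),ctrl.get_state()['contact_force'])
im,p=shot('w6')
E
```

```text
[599.49248151 204.44994435  94.95204581] (array([-0.0008, -0.0047, -0.0006]), array([-0.0022,  0.0006,  0.0169])) [ 0.12251172 -0.56309603 -2.62462197]
```

>>> jog_arm(targets=[0,0,0,0,0,0,0.01,0,0,0,0,0,0,0.01,0,0,0,0,0,0,0.01,0,0,0,0,0,0,0.01])

```text
time_s: 6.9
tool_pos: [597.6, 204.6, 91.9]
orientation: [3.141, -0.041, -0.0]
contact_force: [-0.1, 0.2, -3.2]
gripper_width: 0.143
grasp_force: 35.0
```

```bash
python3 - <<'E'
from h import *
print(ctrl.get_state()['qd'].round(3));a=[tool()[0]]
for i in range(4): eyes.capture('top');a.append(tool()[0])
print(np.array(a).round(2),go((597.4,203.9,78),-.0257))
E
```

```text
[-0.001 -0.     0.001 -0.002 -0.002 -0.001]
[[597.64 204.57  91.9 ]
 [597.67 204.56  91.93]
 [597.65 204.54  91.89]
 [597.67 204.56  91.9 ]
 [597.69 204.55  91.92]] (array([ 0.    ,  0.0001, -0.0001]), array([-0.0003,  0.0007,  0.0139]))
```

>>> jog_arm(targets=[0,0,0,-0.0003,0.0007,0.006,0.01,0,0,0,-0.0003,0.0007,0.012,0.01,0,0,0,-0.0003,0.0007,0.016,0.01,0,0,0,-0.0003,0.0007,0.018,0.01,0,0,0,-0.0003,0.0007,0.019,0.01])

```text
time_s: 7.72
tool_pos: [597.4, 203.9, 72.9]
orientation: [-3.141, 0.041, 0.0]
contact_force: [-0.2, 0.1, -1.1]
gripper_width: 0.142
grasp_force: 35.0
```

>>> jog_arm(targets=[0,0,0,0,0,0.001,0.01,0,0,0,0,0,0.002,0.01,0,0,0,0,0,0.003,0.01,0,0,0,0,0,0.003,0.01])

```text
time_s: 8.22
tool_pos: [597.4, 203.8, 69.9]
orientation: [3.141, -0.041, -0.0]
contact_force: [0.8, -0.4, -3.0]
gripper_width: 0.145
grasp_force: 35.0
```

>>> jog_arm(targets=[0,0,0,0,0,0.001,0.01,0,0,0,0,0,0.002,0.01,0,0,0,0,0,0.003,0.01,0,0,0,0,0,0.003,0.01])

```text
time_s: 8.72
tool_pos: [597.3, 203.8, 66.9]
orientation: [3.141, -0.041, -0.0]
contact_force: [-0.6, -0.8, -3.3]
gripper_width: 0.143
grasp_force: 35.0
```

>>> jog_arm(targets=[0,0,0,0,0,0.001,0.01,0,0,0,0,0,0.002,0.01,0,0,0,0,0,0.003,0.01,0,0,0,0,0,0.003,0.01])

```text
time_s: 9.22
tool_pos: [597.3, 203.8, 63.9]
orientation: [3.141, -0.041, -0.0]
contact_force: [0.2, 0.5, -2.9]
gripper_width: 0.148
grasp_force: 35.0
```

>>> jog_arm(targets=[0,0,0,0,0,0.002,0.01,0,0,0,0,0,0.004,0.01,0,0,0,0,0,0.006,0.01,0,0,0,0,0,0.007,0.01,0,0,0,0,0,0.007,0.01])

```text
time_s: 9.85
tool_pos: [597.4, 203.8, 56.9]
orientation: [-3.141, 0.041, 0.0]
contact_force: [-0.7, 0.3, -3.7]
gripper_width: 0.144
grasp_force: 35.0
```

>>> jog_arm(targets=[0,0,0,0,0,0.001,0.01,0,0,0,0,0,0.002,0.01,0,0,0,0,0,0.002,0.01])

```text
time_s: 10.22
tool_pos: [597.3, 203.8, 54.9]
orientation: [3.141, -0.041, -0.0]
contact_force: [-0.1, -0.8, -3.1]
gripper_width: 0.146
grasp_force: 35.0
```

>>> jog_arm(targets=[0,0,0,0,0,0.0005,0.01,0,0,0,0,0,0.001,0.01,0,0,0,0,0,0.001,0.01])

```text
time_s: 10.6
tool_pos: [597.4, 203.8, 54.0]
orientation: [-3.141, 0.041, -0.0]
contact_force: [0.9, -0.3, -3.3]
gripper_width: 0.144
grasp_force: 35.0
```

>>> jog_arm(targets=[0,0,0,0,0,0.0003,0.01,0,0,0,0,0,0.0005,0.01,0,0,0,0,0,0.0005,0.01])

```text
time_s: 10.98
tool_pos: [597.4, 203.8, 53.9]
orientation: [3.141, -0.041, -0.0]
contact_force: [-2.4, -0.5, 2.2]
gripper_width: 0.147
grasp_force: 35.0
```

>>> jog_arm(targets=[0,0,0,0,0,0.0005,0.01,0,0,0,0,0,0.0005,0.01,0,0,0,0,0,0.0005,0.01])

```text
time_s: 11.35
tool_pos: [597.5, 203.8, 53.9]
orientation: [3.141, -0.041, -0.0]
contact_force: [-4.6, -1.2, 6.8]
gripper_width: 0.149
grasp_force: 35.0
```

>>> jog_arm(targets=[0,0,0,0,0,0,0.05,0,0,0,0,0,0,0.05,0,0,0,0,0,0,0.05,0,0,0,0,0,0,0.05])

```text
time_s: 11.85
tool_pos: [597.4, 203.8, 52.9]
orientation: [-3.141, 0.041, -0.0]
contact_force: [-0.2, 0.9, 0.3]
gripper_width: 0.52
grasp_force: 0.0
```

>>> jog_arm(targets=[0,0,0,0,0,-0.03,0.05,0,0,0,0,0,-0.08,0.05,0,0,0,-0.05,-0.03,-0.12,0.05,0,0,0,-0.11,-0.06,-0.12,0.05,0,0,0,-0.11,-0.06,-0.12,0.05])

```text
time_s: 12.48
tool_pos: [486.7, 268.1, 173.5]
orientation: [-3.141, 0.036, -0.001]
contact_force: [-0.1, -0.2, 0.1]
gripper_width: 0.531
grasp_force: 0.0
```

```bash
python3 - <<'E'
from h import *
shot('w7');print(tool()[0])
E
```

```text
[486.87649494 267.98370947 173.1772841 ]
```

>>> jog_arm(targets=[0,0,0,0,0.05,0,0.05,0,0,0,-0.02,0.09,0,0.05,0,0,0,-0.02,0.09,0,0.05,0,0,0,-0.02,0.09,0,0.05])

```text
time_s: 13.02
tool_pos: [467.7, 177.0, 173.1]
orientation: [-3.141, 0.042, -0.001]
contact_force: [-1.2, 0.2, -0.4]
gripper_width: 0.534
grasp_force: 0.0
```

```bash
python3 - <<'E'
from h import *
shot('w8');print(tool()[0])
a=load('w7')[0];b=load('w8')[0]
cv2.imwrite('pics/w78.png',cv2.resize(np.vstack([a[:300],b[:300]])[...,::-1],None,fx=1,fy=1))
E
```

```text
[467.66724528 177.40056469 173.16891587]
```

View pics/w78.png

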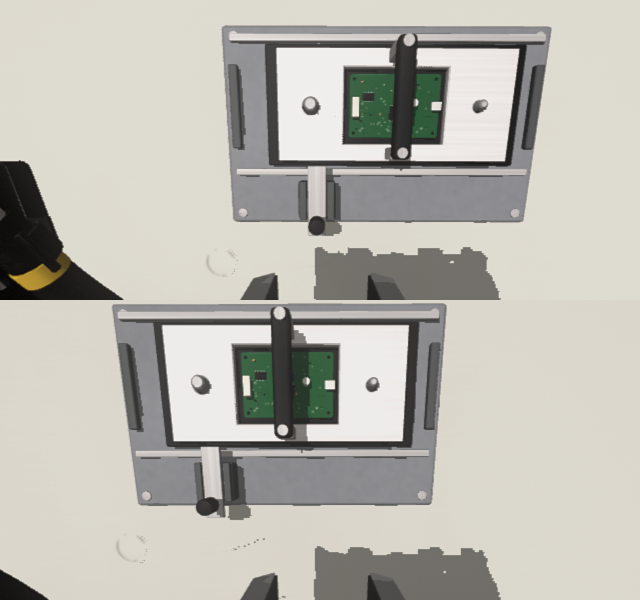

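The frame is seated on both pins, with even borders of the shuttle plate visible around it. The knob top is at about (316,226) in w7 and (207,207) in w8.

```bash
python3 - <<'E'
from h import *
P=[];U=[]
for n,(u,v) in (('w7',(316,226)),('w8',(207,207))):
    im,p=load(n);g=im.max(2)[v-16:v+17,u-16:u+17]
    m=(g<38).astype(np.uint8);k,l,s,c=cv2.connectedComponentsWithStats(m);i=1+s[1:,4].argmax();print(s[i],c[i]+[u-16,v-16])
    P.append(p);U.append(c[i]+[u-16,v-16])
print('knob',tri(P,U),[onz(p,u,66) for p,u in zip(P,U)])
def scr(n,u,v,r=6):
    g=load(n)[0].min(2)[v-r:v+r+1,u-r:u+r+1]>120;y,x=np.nonzero(g);return np.array([x.mean()+u-r,y.mean()+v-r])
for a,b in (((409,40),(280,13)),((402,153),(283,130))):
    print('screw',tri(P,[scr('w7',*a),scr('w8',*b)]))
c,s=np.cos(-.0257),np.sin(-.0257)
print('bolt line dir',c,s)
E
```

```text
Traceback (most recent call last):
ValueError: attempt to get argmax of an empty sequence
```

```bash
python3 - <<'E'
from h import *
P=[];U=[]
for n,(u,v) in (('w7',(316,226)),('w8',(207,207))):
    im,p=load(n);g=im.max(2)[v-13:v+14,u-13:u+14]
    print(g[4:24:2,2:26:2])
    m=(g<60).astype(np.uint8);k,l,s,c=cv2.connectedComponentsWithStats(m);i=1+s[1:,4].argmax();print(s[i],c[i]+[u-13,v-13])
    P.append(p);U.append(c[i]+[u-13,v-13])
print('knob',tri(P,U),[onz(p,u,66) for p,u in zip(P,U)])
def scr(n,u,v,r=6):
    g=load(n)[0].min(2)[v-r:v+r+1,u-r:u+r+1]>120;y,x=np.nonzero(g);return np.array([x.mean()+u-r,y.mean()+v-r])
for a,b in (((409,40),(280,13)),((402,153),(283,130))):
    print('screw',tri(P,[scr('w7',*a),scr('w8',*b)]))
E
```

```text
[[ 87  89 206 178  57  42  41  49 100 126 100  66]
 [ 89  97 182  50  45  44  45  44  41  77  95  76]
 [107 115 136  46  60  59  58  54  45  53  94  78]
 [224 214  67  59  62  60  57  56  52  45 105 119]
 [221 206  60  60  58  56  56  54  54  49 104 118]
 [221 201  52  57  56  55  55  52  52  50 104 118]
 [221 207  61  54  54  53  52  52  52  51 104 117]
 [221 214 110  50  53  54  53  53  49  71 105 118]
 [221 212 199 116  52  50  49  48  69 104 104 118]
 [221 221 176 173 159 134 127 167 167 149 127 127]]
[  6   4  15  18 201] [316.57711443 225.40298507]
[[134  95  96  85  67  85  54  42  47  97 203 203]
 [137  89  58  56  52  47  44  45  44  42  52 100]
 [132  56  60  62  65  61  52  44  44  43  44  73]
 [ 68  57  58  60  61  61  59  48  45  45  44  55]
 [ 80  55  57  59  59  57  58  53  45  45  43  60]
 [ 81  55  56  57  57  56  55  53  46  45  44  73]
 [130  52  56  56  55  56  54  51  44  42  59 103]
 [210  77  51  54  54  54  54  45  60 149 185 103]
 [220 216 107  52  48  53  61 145 201 210 188 112]
 [219 219 220 212 213 199 194 201 199 205 204 199]]
[  3   4  22  17 258] [207.3875969  206.09302326]
knob (array([501.59951498, 272.78292098,  55.86475698]), [0.06918569267260698, 0.06918569267254573]) [array([[503.47895621, 272.57435161,  66.        ]]), array([[502.93812878, 269.30013935,  66.        ]])]
screw (array([637.72821208, 202.85585015,  69.62300822]), [0.04147392333157051, 0.04147392333139693])
screw (array([559.76162113, 205.06172752,  69.94229803]), [0.008333536310540814, 0.008333536310598135])
```

```bash
python3 - <<'E'
from h import *
P=[load(n)[1] for n in('w7','w8')]
print(tri(P,[(316.3,227),(205.3,207)]),[onz(p,u,66) for p,u in zip(P,[(316.3,227),(205.3,207)])])
# bolt side edges / fixture base corner check, z=12
for n,p in zip(('w7','w8'),P):
    im,_=load(n);m=((cv2.cvtColor(im,cv2.COLOR_RGB2HSV)[...,2]<185)*255).astype(np.uint8);m[203:]=0;m[:,:100]=0
    cs,_=cv2.findContours(m,cv2.RETR_EXTERNAL,cv2.CHAIN_APPROX_NONE);c=max(cs,key=cv2.contourArea)[:,0]
    L=c[(c[:,1]>40)&(c[:,1]<190)]
    out=[]
    for row in (60,100,140,180):
        r=c[abs(c[:,1]-row)<=1][:,0]; out.append(onz(p,[(r.min(),row),(r.max(),row)],12).mean(0)[:2])
    out=np.array(out);print(n,(out[:,1]+(599.6-out[:,0])*-.0257).round(1))
print(tool()[0],go((501.5,271,52),-.0257))
E
```

```text
(array([501.3731755 , 272.90846037,  60.90512274]), [0.22909252050993745, 0.22909252051002166]) [array([[502.14865749, 272.83937368,  66.        ]]), array([[502.2500684 , 271.07191682,  66.        ]])]
w7 [211.1 211.  210.8 210.6]
w8 [210.2 210.3 210.  210.2]
[467.66724528 177.40056469 173.16891587] (array([-0.0002, -0.0006, -0.0004]), array([ 0.0313, -0.0944,  0.1212]))
```

>>> jog_arm(targets=[0,0,0,0.018,-0.055,0,0.05,0,0,0,0.0318,-0.0962,0.03,0.05,0,0,0,0.0318,-0.0962,0.07,0.05,0,0,0,0.0318,-0.0962,0.08,0.05,0,0,0,0.0318,-0.0962,0.08,0.05])

```text
time_s: 13.7
tool_pos: [501.0, 272.7, 92.8]
orientation: [3.141, -0.04, -0.001]
contact_force: [-0.3, -0.0, 1.3]
gripper_width: 0.529
grasp_force: 0.0
```

>>> jog_arm(targets=[0,0,0,0,0,0,0.05,0,0,0,0,0,0,0.05,0,0,0,0,0,0,0.05])

```text
time_s: 14.08
tool_pos: [501.5, 272.6, 94.0]
orientation: [-3.141, 0.041, -0.003]
contact_force: [-0.4, -0.2, 0.7]
gripper_width: 0.53
grasp_force: 0.0
```

```bash
python3 - <<'E'
from h import *
print(tool()[0],go((502,272.8,53),-.0257)); im,p=shot('w9')
q=proj(p,[(502,272.8,66)])[0];print(q)
cv2.imwrite('pics/w9c.png',im[...,::-1])
E
```

```text
[501.50160394 272.57398273  93.99609088] (array([-0.0005, -0.0016, -0.0005]), array([ 0.0004, -0.0002,  0.041 ]))
[322.17950028 276.52155595]
```

View pics/w9c.png

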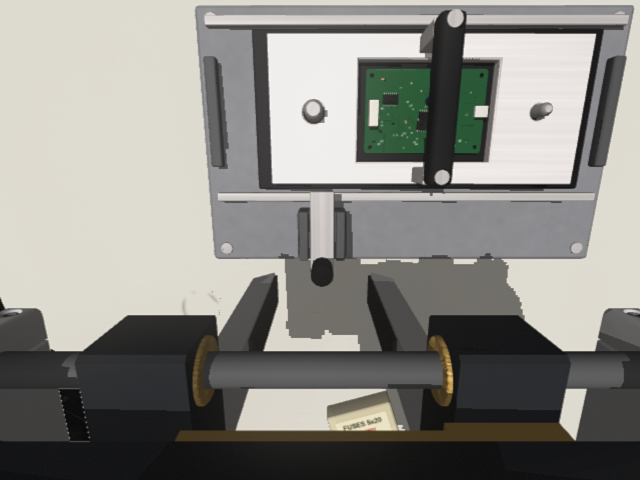

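The knob is at (321,273), between the fingers as predicted. The fuse box at (362,415) is well below the tool.

>>> jog_arm(targets=[0,0,0,0.0005,0,0.02,0.05,0,0,0,0.0005,0,0.036,0.05,0,0,0,0.0005,0,0.041,0.05,0,0,0,0.0005,0,0.041,0.005,0,0,0,0.0005,0,0.041,0.005], newtons=10)

```text
time_s: 14.75
tool_pos: [501.9, 272.7, 52.4]
orientation: [-3.141, 0.041, -0.001]
contact_force: [0.6, -0.1, 0.1]
gripper_width: 0.356
grasp_force: 0.0
```

>>> jog_arm(targets=[0,0,0,0,0,0,0.005,0,0,0,0,0,0,0.005,0,0,0,0,0,0,0.005,0,0,0,0,0,0,0.005])

```text
time_s: 15.25
tool_pos: [501.7, 273.0, 52.4]
orientation: [-3.14, 0.041, -0.001]
contact_force: [0.0, 2.1, 1.2]
gripper_width: 0.145
grasp_force: 10.0
```

>>> jog_arm(targets=[0,0,0,0.004,0,0,0.005,0,0,0,0.009,0,0,0.005,0,0,0,0.014,0,0,0.005,0,0,0,0.017,0,0,0.005,0,0,0,0.017,0,0,0.005], newtons=12)

```text
time_s: 15.88
tool_pos: [519.5, 272.5, 52.4]
orientation: [-3.14, 0.041, -0.003]
contact_force: [0.5, 5.1, 3.3]
gripper_width: 0.145
grasp_force: 12.0
```

>>> jog_arm(targets=[0,0,0,0.001,0,0,0.005,0,0,0,0.002,0,0,0.005,0,0,0,0.002,0,0,0.005])

```text
time_s: 16.25
tool_pos: [520.7, 272.4, 52.4]
orientation: [-3.141, 0.041, -0.001]
contact_force: [-1.1, 5.2, 5.3]
gripper_width: 0.144
grasp_force: 12.0
```

>>> jog_arm(targets=[0,0,0,0.001,0,0,0.005,0,0,0,0.001,0,0,0.005])

```text
time_s: 16.5
tool_pos: [521.2, 272.4, 52.4]
orientation: [-3.141, 0.041, 0.001]
contact_force: [-3.2, 5.6, 6.4]
gripper_width: 0.145
grasp_force: 12.0
```

>>> jog_arm(targets=[0,0,0,0.0008,0,0,0.005,0,0,0,0.0008,0,0,0.005])

```text
time_s: 16.75
tool_pos: [521.3, 272.4, 52.4]
orientation: [-3.141, 0.041, 0.004]
contact_force: [-3.2, 5.3, 8.2]
gripper_width: 0.145
grasp_force: 12.0
```

>>> jog_arm(targets=[0,0,0,0.001,0,0,0.005,0,0,0,0.001,0,0,0.005,0,0,0,0.001,0,0,0.005])

```text
time_s: 17.12
tool_pos: [521.4, 272.4, 52.3]
orientation: [3.141, -0.04, -0.007]
contact_force: [-8.4, 4.2, 11.5]
gripper_width: 0.146
grasp_force: 12.0
```

>>> jog_arm(targets=[0,0,0,0,0,0,0.05,0,0,0,0,0,0,0.05,0,0,0,0,0,0,0.05,0,0,0,0,0,0,0.05])

```text
time_s: 17.62
tool_pos: [523.1, 271.6, 51.6]
orientation: [3.141, -0.041, -0.001]
contact_force: [-1.2, 0.8, -0.3]
gripper_width: 0.517
grasp_force: 0.0
```

>>> jog_arm(targets=[0,0,0,0,0,-0.03,0.05,0,0,0,0,0,-0.08,0.05,0,0,0,-0.05,0,-0.12,0.05,0,0,0,-0.05,0.03,-0.12,0.05,0,0,0,-0.05,0.03,-0.12,0.05])

```text
time_s: 18.25
tool_pos: [472.4, 242.5, 172.5]
orientation: [-3.141, 0.043, -0.002]
contact_force: [0.4, -0.5, -1.1]
gripper_width: 0.533
grasp_force: 0.0
```

```bash
python3 - <<'E'
from h import *
im,p=shot('w10');print(tool()[0])
print('knob full-in expected px',proj(p,[(521.3,272.4,66)]),'out 502:',proj(p,[(502,272.8,66)]))
s=eyes.capture('scene');cv2.imwrite('pics/end.png',np.vstack([im[:300],s[180:420]])[...,::-1])
E
```

```text
[472.52232932 243.00681454 172.06250089]
knob full-in expected px [[283.31140562 187.10154566]] out 502: [[284.15102874 211.16714526]]
```

View pics/end.png

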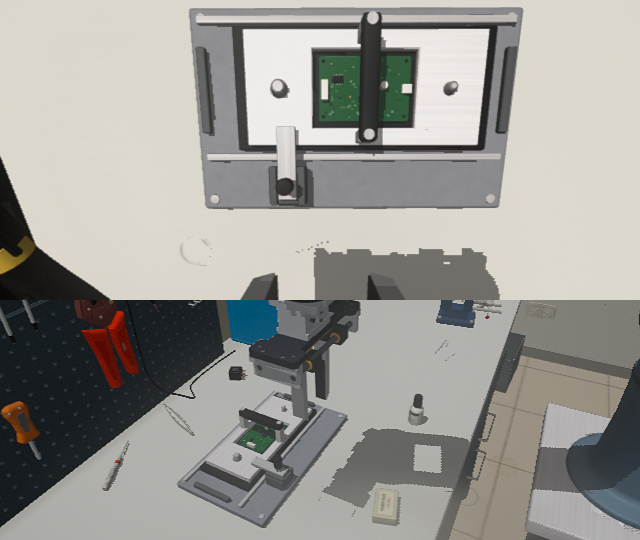

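The end view shows the blade over the frame's near edge and the knob at (285,186), against (283,187) expected when fully in. The frame is flat on both pins, and the bottle, fuse box and relay are untouched.

```bash
python3 -c "
from station import ctrl
print(ctrl.close_job())"
```

```text
the job is handed in; nothing more can be done
None
```

I seated the frame fully home on both pins (about 10 N at most) and slid the bolt to its stop to lock it; the gripper is clear, the bystanders were not moved, and I handed the job in at about 18 s.

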